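Index the inspection slide on by one turn of its hand wheel

TASK

Move the connector board under the camera on by one contact row: push the slide's hand wheel round clockwise (seen from above) by its yellow handle through exactly one turn, so that the handle stops over the red index pointer again, then draw your hand clear. Push the handle with the outside of your shut fingers, never taking it between them, and do not start the wheel off backwards or run it on past the pointer. Leave the bottle, ring gauge, spare block and screwdriver where they are.

Things in the scene. Friction and masses are not known exactly. Their poses are not given: they have to be found in the camera images.
- handwheel (a joint): angle in rad by which the hand wheel has been turned since the start: 0 at the start (handle over the red pointer), grows clockwise seen from above, 6.283 after one full turn. The wheel turns freely on both sides of that (no stop or click there), with friction that takes about 3.5 N at the handle; it stays where it is left
- hub_top (a point): centre of the top of the hand wheel's hub, on the wheel's upright axis, 121 mm above the work surface. Black three-spoked wheel lying level, 159 mm in outer diameter; the top of the rim is 117.5 mm above the work surface; hub 46 mm in diameter. The wheel stands on a grey gearbox at the end of the slide; a camera column with its head 0.2 to 0.35 m above the surface stands 0.34 m from the wheel's axis, over the slide
- grip: the yellow upright handle of the wheel, a cylinder 25 mm in diameter and 60 mm tall (122 to 182 mm above the work surface), 68 mm from the wheel's axis, standing on the rim at the end of one spoke; it spins loosely on its own pin. Origin at its centre, half-way up (152 mm above the surface), own z upright; its heading means nothing
- index_tip (a point): outer end of the fixed red index pointer, a flat arm with a cross-piece under the wheel that shows beyond the rim, 110 mm from the wheel's axis and 78 mm above the work surface. It lies in the direction, seen from the axis, in which the handle stands at the start and must stand again at the end
- carriage (a joint): travel in m of the black carriage with the white board, driven by the wheel through a lead screw: 0 at the start, 0.010 after one turn clockwise; it cannot be pushed along by hand
- cleaner: upright white bottle with a blue cap, of lens cleaner, 44 mm in diameter and 150 mm tall, loose; origin at the centre of its underside. A bystander, its centre at least 0.165 m from the wheel's axis, like the next three
- ring_gauge: steel ring gauge lying flat, 60 mm in diameter, 22 mm tall, loose; origin at the centre of its underside. A bystander
- spare_block: loose aluminium valve block with a brass boss, 50 x 36 x 42 mm; origin at the centre of its underside. A bystander
- driver: loose screwdriver lying on the surface, 170 mm long; origin on its underside, x along its length. A bystander

How it is judged:
On the way, in this order (a step that is already met when the one before it is completed fails the run):
1. the wheel is in the first half of its turn, pushed by the fingers on the handle (value of joint handwheel between 0.8 and 3.2 rad and contact force between the fingers and grip above 0.5 N), for 0.05 s.
2. the wheel is in the second half of its turn, pushed by the fingers on the handle (value of joint handwheel between 3.2 and 5.9 rad and contact force between the fingers and grip above 0.5 N), for 0.05 s.
At the end, for the whole second after the job is handed in: the wheel has been turned clockwise by one full turn to within 8 degrees (0.14 rad) and stands still, the carriage has advanced 10 mm to within 0.4 mm, and the four bystanders are within 15 mm of where they stood, the bottle upright (value of joint handwheel between 6.1432 and 6.4232 rad and velocity of joint handwheel between -0.03 and 0.03 rad/s and value of joint carriage between 0.0096 and 0.0104 m and distance of each of cleaner, ring_gauge, spare_block, driver from where it was at the start of the episode below 0.015 m and angle between cleaner's own z axis and vertical below 0.2 rad); the robot touches nothing.
It fails at once if the handle is taken between the fingers (horizontal distance between the grasp point and grip below 0.012 m and z of the grasp point in the frame of grip below 0.035 m).
It fails at once if the wheel is turned backwards by more than 11 degrees from its start (value of joint handwheel below -0.2 rad).
It fails at once if the wheel is run past the pointer by more than 17 degrees (value of joint handwheel above 6.5832 rad).
It fails at once if a bystander is shifted by more than 20 mm, lifted or knocked over (distance of any of cleaner, ring_gauge, spare_block, driver from where it was at the start of the episode above 0.02 m or angle between cleaner's own z axis and vertical above 0.35 rad).
It also fails if it takes over 51 s, if anything falls off the work surface, if the arm or the gripper's body presses on something with over 40 N, if the wrist force passes 120 N, or if a joint passes its speed limit or range.

ROBOT

A 7-joint arm with a two-finger parallel gripper is mounted at the origin on the work surface. World frame = base frame: x ahead of the robot, y to its left, z up, the work surface at z = 0. Lengths are in m, angles in rad, forces in N, time in s.
With the tool pointing down it reaches from about 0.425 to 0.875 m from the base axis. Payload 4.7 kg.
Tool frame: the origin (TCP) lies at the very end of the fingers, on their centre line; the grasp point (between the pads) lies 19 mm behind it; z points along the fingers, y is the line along which they close (so a half turn about z gives the same grasp; the last joint's range is limited). The gripper opens to 87 mm and grips with 3 to 60 N. Pads are 19 mm wide; open, the fingers measure 117 mm over their backs; the gripper's body (75 mm by 190 mm) begins 51 mm behind the grasp point.
Start: joints at [1.155, 0.321, -0.07, 1.45, 0.023, 1.371, -0.057], TCP at [0.271, -0.591, 0.223] pointing down, gripper open.
Joint ranges: [-2.86, 2.86], [-0.3, 2.09], [-1.38, 1.24], [0.06, 2.45], [-1.56, 4.7], [0.09, 2.05], [-2.69, 2.69]. Speed limits (rad/s): [2.57, 2.57, 3.14, 3.14, 3.14, 3.14, 3.14].

INTERFACE

Orientations are given as a rotation vector (axis times angle).
In Python, from bench import get_state, get_image, get_calibration, close_job gives the robot as it stands.
- The arm moves only by the shell command python3 -m crank 'ROWS' [FORCE]. ROWS is JSON, a list of rows, each a list of 5 numbers: the opening, from 0 (shut) to 1 (fully open), then the shift along the world's x, y, z in units of 0.2 m (1.0 is 0.2 m), then the turn about the world's z in units of 2 pi rad (1.0 is 2 pi rad). A call has 1 to 5 rows; each row is the pose to reach, as a shift and turn from the pose commanded when the call began, turning the shorter way round; what a row does not reach only later rows make up. A row lasts 1/8 s, in which the tool goes at most 62.5 mm and 10.7 degrees, less where a joint would pass 70% of its speed; a pose out of reach is approached as far as the arm can. A call with a number of a shift or a turn outside -1 to 1 is refused whole. A call with a gripper value outside its range is refused whole. The fingers move at their own pace and stop on an object; FORCE is the grip in N (left out, the last holds). Time passes only in rows, so rows that repeat a pose let the fingers close. It gives the time, the measured TCP pose, the force, the opening and the grip force at its end, in the units of the state.
- get_state(): the state, without advancing time (a new reading comes with each control period).
- get_image(name): name is "scene" or "side" or "wrist"; returns the picture (384x512x3 uint8, red, green, blue); there is no depth.
- get_calibration(name): a dict with "fovy" (degrees; the focal length in pixels is half the picture's height over the tangent of half this angle, whatever the lens; pixels are square), "cx", "cy" (the principal point, pixels), "k1" (the pictures are not rectified: a ray, as slopes to the right and down, at radius r is drawn at 1 + k1 r^2 times it, then the intrinsics apply), "R" (3x3) and "t" (3): a world point X has camera coordinates R X + t. Camera axes: x right, y down, z forward; pixel columns grow to the right and rows downward; lengths in m; the calibration is good to about 2 mm. A picture is of the moment at which its call begins: read the wrist's pose just before it. get_calibration takes no time and is no camera call; for the wrist camera it gives the pose at the moment of the call.
- close_job(): hands the job in; it is judged then, once.
The state is a dict: "time": time; "joint_positions": joint angles; "qd": joint speeds; "joint_torque": joint torques, N m; "position": TCP position; "tool_rot": TCP orientation; "ft_force": force on the tool from outside, world axes, zero at the start; "torque": the same for the moment, N m; "grip_width": opening from 0.0 (shut) to 1.0 (fully open); "grip_force": force on a finger pad.
Only numpy, scipy, OpenCV 4.12 (cv2) and the standard library are available. Lean on these libraries where they do the work, as an engineer would, in place of code of your own. Each camera call takes 0.05 s, during which the arm holds its last target. There are 200 camera calls.

## Working session

There is one attempt and no reset: what is moved stays moved. The work goes in short steps, Python scripts to look and compute and a shell command to move; the robot and the scene stay as the last step left them, time stands still between calls to the robot, and variables do not carry over. Pictures are saved under pics/ and viewed, at most 10 in all, crops included, and the job is handed in when it is done.

```bash
mkdir -p pics; ls; python3 - <<'E'
from bench import *
import cv2
s=get_state();print({k:s[k] for k in('time','position','tool_rot','grip_width')})
for n in('scene','side'):
    cv2.imwrite(f'pics/{n}0.png',get_image(n)[:,:,::-1]);print(n,get_calibration(n))
E
```

```text
pics
{'time': 0.0, 'position': array([ 0.27056517, -0.59039045,  0.22147276]), 'tool_rot': array([-3.06751742e+00, -6.69634522e-01,  8.25519460e-04]), 'grip_width': 1.0030397861324623}
scene {'fovy': 53.33310161035717, 'cx': 256.11032870216707, 'cy': 195.87070587728664, 'k1': -0.06680646039410962, 'R': array([[ 0.67866707,  0.7344445 , -0.00150974],
       [ 0.38141657, -0.35420506, -0.85385021],
       [-0.62764035,  0.57890418, -0.52051661]]), 't': array([-0.39739512, -0.12666617,  1.28188067])}
side {'fovy': 53.280183711734594, 'cx': 260.82775550637757, 'cy': 193.35125969255813, 'k1': -0.046757768501366835, 'R': array([[-0.76033181, -0.64917481,  0.02162434],
       [-0.35318631,  0.38526306, -0.85254431],
       [ 0.54511923, -0.65585398, -0.52220741]]), 't': array([0.47044553, 0.30147613, 0.70857231])}
```

View pics/scene0.png

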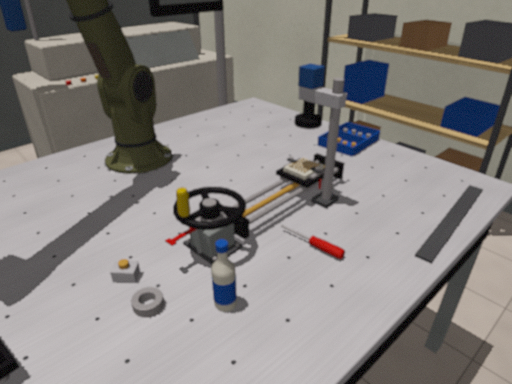

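View pics/side0.png

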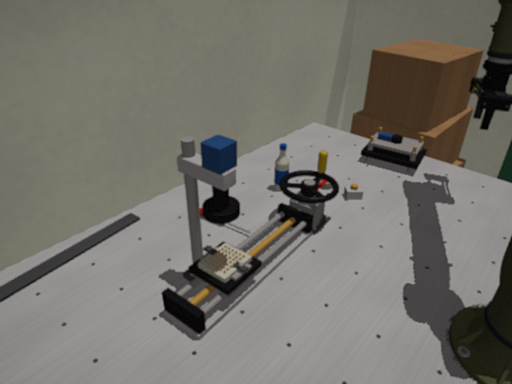

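The scene picture shows the wheel at about (209,207), the yellow handle at (183,203) and the red tip at (170,241). It also shows the bottle (224,275), block (125,272), ring (147,301) and driver (325,245). In the side picture the handle is at (323,161) and the wheel at (309,186).

```bash
cat > h.py <<'E'
import numpy as np,cv2
from bench import *
def ray(c,u,v):
    f=192/np.tan(np.radians(c['fovy'])/2)
    K=np.array([[f,0,c['cx']],[0,f,c['cy']],[0,0,1.]])
    p=cv2.undistortPoints(np.array([[[u,v]]],float),K,np.array([c['k1'],0,0,0,0]))[0,0]
    R=np.array(c['R']);return -R.T@c['t'],R.T@np.array([p[0],p[1],1])
def onz(c,u,v,z):
    o,d=ray(c,u,v);return o+d*(z-o[2])/d[2]
def tri(cs,ps):
    A=0;b=0
    for c,p in zip(cs,ps):
        o,d=ray(c,*p);d=d/np.linalg.norm(d);P=np.eye(3)-np.outer(d,d);A=A+P;b=b+P@o
    return np.linalg.solve(A,b)
def blob(m,box=None):
    m=m.astype(np.uint8)
    if box:
        k=np.zeros_like(m);k[box[1]:box[3],box[0]:box[2]]=1;m=m*k
    n,l,s,c=cv2.connectedComponentsWithStats(m);i=1+s[1:,4].argmax();return c[i],s[i],l==i
def yellow(im):
    h=cv2.cvtColor(im,cv2.COLOR_RGB2HSV);return (h[...,0]>18)&(h[...,0]<35)&(h[...,1]>150)&(h[...,2]>70)
def red(im):
    h=cv2.cvtColor(im,cv2.COLOR_RGB2HSV);return ((h[...,0]<8)|(h[...,0]>172))&(h[...,1]>150)&(h[...,2]>70)
BOX={'scene':(150,170,255,235),'side':(265,140,350,215)}
def grip():
    cs=[];ps=[]
    for n in BOX:
        c,s,_=blob(yellow(get_image(n)),BOX[n]);cs.append(get_calibration(n));ps.append(c);print(n,c.round(1),s)
    return tri(cs,ps)
E
python3 - <<'E'
from h import *
g=grip();print('grip',g)
for n,b in(('scene',(165,180,255,232)),('side',(272,160,346,206))):
    im=get_image(n);c=get_calibration(n);m=np.zeros((384,512),np.uint8)
    m[b[1]:b[3],b[0]:b[2]]=(im.max(2)<60)[b[1]:b[3],b[0]:b[2]]
    _,s,l=blob(m);print(s)
    # outer rim: topmost dark pixel per column plus lateral extremes -> plane z
    pts=[]
    for u in range(s[0],s[0]+s[2]):
        v=np.where(l[:,u])[0]
        if len(v): pts.append(onz(c,u,v[0]-.5,.1175)[:2])
    P=np.array(pts)
    for _ in range(4):
        x=np.linalg.lstsq(np.c_[2*P,np.ones(len(P))],(P**2).sum(1),rcond=None)[0]
        r=np.sqrt(x[2]+x[:2]@x[:2]);e=abs(np.hypot(*(P-x[:2]).T)-r);P=P[e<max(.002,2*np.median(e))]
    print('hub',x[:2],r,len(P))
    m=red(im)
    cc,st,l=blob(m,(150,215,210,260) if n=='scene' else (300,175,335,195));print('red',cc,st,onz(c,*cc,.078))
c=get_calibration('scene')
for k,p,z in(('bottlecap',(222,246),.145),('block',(125,272),.03),('ring',(147,301),.011),('drv',(325,246),.012),('drvtip',(284,229),.01),('tipL',(170,241),.078),('head',(311,92),.25),('hubtop',(209,203),.121)):print(k,onz(c,*p,z).round(3))
E
```

```text
scene [182.3 202.3] [177 188  12  29 293]
side [322.2 161.2] [319 151   8  22 136]
grip [ 0.5487575  -0.16801845  0.1521162 ]
[ 174  188   75   44 1525]
hub [ 0.5480241  -0.10110795] 0.07201940692735587 56
red [179.19191919 236.29292929] [167 227  28  18  99] [ 0.55289086 -0.18590562  0.078     ]
[ 279  171   60   35 1045]
hub [ 0.53700733 -0.09161163] 0.07763734581628415 42
red [321.81578947 182.94736842] [317 179  10  10  38] [ 0.54922963 -0.1832299   0.078     ]
bottlecap [ 0.705 -0.19   0.145]
block [ 0.522 -0.302  0.03 ]
ring [ 0.604 -0.301  0.011]
drv [0.73  0.079 0.012]
drvtip [0.62 0.06 0.01]
tipL [ 0.554 -0.208  0.078]
head [0.442 0.345 0.25 ]
hubtop [ 0.548 -0.102  0.121]
```

```bash
python3 -m crank '[[0,0.1,0.2,0.4,0],[0,0.4,0.5,0.4,-0.03],[0,0.7,0.8,0.4,-0.06],[0,0.8,1,0.4,-0.06],[0,0.8,1,0.4,-0.06]]'; python3 -m crank '[[0,0.2,0.25,0,0],[0,0.4,0.5,0,0],[0,0.6,0.8,0,0],[0,0.75,1,0,0],[0,0.75,1,0,0]]'; python3 - <<'E'
from h import *
s=get_state();print(s['position'],s['tool_rot'],s['grip_width'],s['ft_force'])
cv2.imwrite('pics/w1.png',get_image('wrist')[:,:,::-1])
E
```

```text
time: 0.92
position: [0.4329, -0.388, 0.303]
tool_rot: [-3.14, -0.087, -0.001]
ft_force: [0.1, -1.1, -0.6]
grip_width: 0.517
grip_force: 0.0
time: 1.55
position: [0.5836, -0.1834, 0.3024]
tool_rot: [-3.136, -0.101, -0.002]
ft_force: [-0.5, -0.4, 0.1]
grip_width: 0.017
grip_force: 0.0
[ 0.58363586 -0.18336094  0.30238321] [-3.13625087e+00 -1.00737511e-01 -1.95435643e-03] 0.01696331893593045 [-0.50864949 -0.43891843  0.07892607]
```

View pics/w1.png

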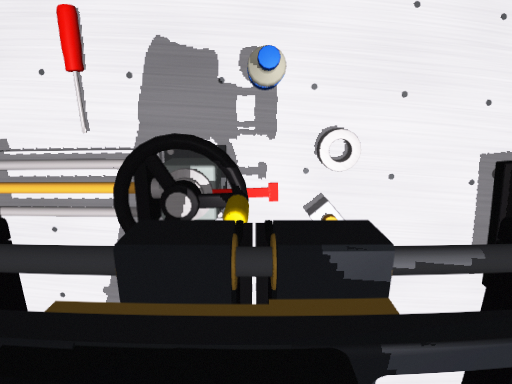

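The wrist picture shows the hub at about (182,200), the handle at (236,208), the red cross-piece at (273,191) and the bottle cap at (269,57). I'll cast these onto their known heights.

```bash
python3 - <<'E'
from h import *
c=get_calibration('wrist');im=get_image('wrist')
o,_=ray(c,256,192);print('cam',o)
m=red(im);cc,s,l=blob(m,(225,175,300,215));v,u=np.where(l);print(s)
k=u>u.max()-9;print('tip',onz(c,u.max()+.5,v[k].mean(),.078))
dark=(im.max(2)<45)
P=[]
for u in range(114,245):
    v=np.where(dark[125:200,u])[0]
    if len(v): P.append(onz(c,u,125+v[0]-.5,.1175)[:2])
P=np.array(P)
for _ in range(5):
    x=np.linalg.lstsq(np.c_[2*P,np.ones(len(P))],(P**2).sum(1),rcond=None)[0]
    r=np.sqrt(x[2]+x[:2]@x[:2]);e=abs(np.hypot(*(P-x[:2]).T)-r);P=P[e<max(.002,2*np.median(e))]
print('hub rim',x[:2],r,len(P))
print('hubclick',onz(c,182,200,.121))
cc,s,l=blob(yellow(im),(220,190,255,225));print('yellow',cc,s)
for n,u,v,z in(('cap',269,57,.15),('ring',340,149,.022),('block',331,218,.045)):print(n,onz(c,u,v,z))
E
```

```text
cam [ 0.65119479 -0.18304619  0.46450666]
[242 181  33  18 353]
tip [ 0.55481026 -0.21409743  0.078     ]
hub rim [ 0.54553463 -0.10042283] 0.0766006239025784 122
hubclick [ 0.54716001 -0.10772326  0.121     ]
yellow [232.0532646  207.88316151] [220 193  25  29 582]
cap [ 0.69916181 -0.19372864  0.15      ]
ring [ 0.60458502 -0.30540067  0.022     ]
block [ 0.51057626 -0.29870663  0.045     ]
```

```bash
cat > plan.py <<'E'
import sys
from h import *
HUB=np.array([.5455,-.1005]);T0=np.radians(-86.5);YAW=np.radians(3.7);Z=.140
def finger(w,gap=0):
    th=T0-np.radians(w);H=HUB+.068*np.array([np.cos(th),np.sin(th)]);t=np.array([np.sin(th),-np.cos(th)])
    R=np.array([[np.cos(YAW),np.sin(YAW)],[-np.sin(YAW),np.cos(YAW)]]);u=abs(R@t)
    ds=np.linspace(0,.05,5001)
    q=np.maximum(np.outer(ds,u)-[.0095,.015],0);d=ds[np.argmax(np.hypot(*q.T)>=.0125)]
    return H-(d+gap)*t
if __name__=='__main__':
    s=get_state();p=np.array(s['position']);print(s['time'],p,s['tool_rot'],s['ft_force'])
    gap=float(sys.argv[1])
    for w in map(float,sys.argv[2:]):
        f=finger(w,gap);print(w,((np.r_[f,Z]-p)/.2).round(3),f.round(4))
E
python3 plan.py .02 0; python3 plan.py 0 0
```

```text
1.65 [ 0.58097441 -0.19037279  0.30236551] [ 3.14001653e+00  8.57819061e-02 -1.03614015e-03] [ 0.1392798  -0.91199085 -0.55959986]
0.0 [ 0.053  0.123 -0.812] [ 0.5916 -0.1658]
1.65 [ 0.58097441 -0.19037279  0.30236551] [ 3.14001653e+00  8.57819061e-02 -1.03614015e-03] [ 0.1392798  -0.91199085 -0.55959986]
0.0 [-0.047  0.117 -0.812] [ 0.5716 -0.167 ]
```

```bash
python3 -m crank '[[0,0.05,0.12,0,0],[0,0.05,0.12,-0.25,0],[0,0.05,0.12,-0.5,0],[0,0.05,0.12,-0.75,0],[0,0.05,0.12,-0.81,0]]';python3 -m crank '[[0,0,0,0,0],[0,0,0,0,0]]'; python3 plan.py 0 0 8 16 24 32 40; python3 - <<'E'
from h import *
a=[get_image(n)[b[1]-60:b[3]+40,b[0]-40:b[2]+40] for n,b in BOX.items()]
h=max(i.shape[0] for i in a)
a=[cv2.resize(cv2.copyMakeBorder(i,0,h-i.shape[0],0,0,cv2.BORDER_CONSTANT),None,fx=2,fy=2) for i in a]
cv2.imwrite('pics/c2.png',np.hstack(a)[:,:,::-1])
E
```

```text
time: 2.28
position: [0.5875, -0.1688, 0.137]
tool_rot: [-3.14, -0.078, 0.011]
ft_force: [-0.3, -0.4, -0.1]
grip_width: 0.006
grip_force: 0.0
time: 2.52
position: [0.5924, -0.1678, 0.1433]
tool_rot: [3.139, 0.082, 0.006]
ft_force: [-0.3, 0.3, 0.1]
grip_width: 0.001
grip_force: 0.0
2.525 [ 0.59239721 -0.16779024  0.14329335] [3.13898564 0.08163969 0.00630073] [-0.26678055  0.27261201  0.12883544]
0.0 [-0.104  0.004 -0.016] [ 0.5716 -0.167 ]
8.0 [-0.15  -0.011 -0.016] [ 0.5623 -0.17  ]
16.0 [-0.196 -0.02  -0.016] [ 0.5531 -0.1718]
24.0 [-0.241 -0.024 -0.016] [ 0.5443 -0.1726]
32.0 [-0.282 -0.024 -0.016] [ 0.5359 -0.1727]
40.0 [-0.323 -0.021 -0.016] [ 0.5278 -0.172 ]
```

View pics/c2.png

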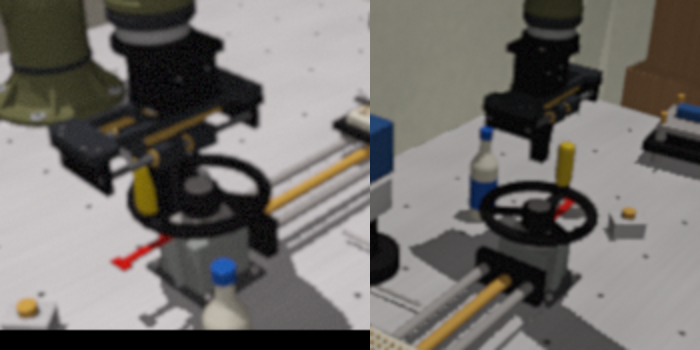

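The crop shows the shut fingers on the +x side of the handle with the gripper body above its top, and the bottle and block clear. I'll plan from the commanded pose and start pushing.

```bash
sed -i '/__main__/,$d' plan.py; cat >> plan.py <<'E'
if __name__=='__main__':   # args: cmd x, cmd y, then wheel angles in deg; groups of 5 re-based on rounded shifts
    p=np.array(list(map(float,sys.argv[1:3])))
    W=list(map(float,sys.argv[3:]))
    for i in range(0,len(W),5):
        for w in W[i:i+5]:
            r=((finger(w)-p)/.2/.005).round()*.005;print(w,r.round(3))
        p=p+r*.2;print('cmd',p.round(4))
E
cat > chk.py <<'E'
from plan import *
s=get_state();print('t',s['time'],np.round(s['position'],4),'F',np.round(s['ft_force'],1))
BOX['scene']=(150,150,275,240);BOX['side']=(262,125,355,220)
try:
    g=grip();v=g[:2]-HUB;print('grip',g.round(4),'r',np.hypot(*v),'wheel deg',(-86.5-np.degrees(np.arctan2(v[1],v[0])))%360)
except Exception as e: print('no grip',e)
E
python3 plan.py .5910 -.1664 0 8 16 24 32 40 48 56 64 72
```

```text
0.0 [-0.095 -0.005]
8.0 [-0.145 -0.02 ]
16.0 [-0.19  -0.025]
24.0 [-0.235 -0.03 ]
32.0 [-0.275 -0.03 ]
cmd [ 0.536  -0.1724]
40.0 [-0.04  0.  ]
48.0 [-0.085  0.015]
56.0 [-0.13   0.035]
64.0 [-0.175  0.06 ]
72.0 [-0.215  0.1  ]
cmd [ 0.493  -0.1524]
```

```bash
python3 -m crank '[[0,-0.05,0,0,0],[0,-0.1,0,0,0],[0,-0.145,-0.015,0,0],[0,-0.19,-0.025,0,0],[0,-0.235,-0.03,0,0]]'; python3 chk.py
```

```text
time: 3.25
position: [0.5438, -0.1735, 0.1411]
tool_rot: [3.14, 0.082, 0.002]
ft_force: [3.8, 0.1, 1.6]
grip_width: 0.01
grip_force: 2.0
t 3.25 [ 0.5438 -0.1735  0.1411] F [3.8 0.1 1.6]
scene [258.  205.4] [243 195  32  21 101]
side [331.1 165.3] [327 155   9  22 150]
grip [ 0.5652 -0.0841  0.148 ] r 0.02566471193191313 wheel deg 233.65534943372393
```

```bash
cat > chk.py <<'E'
from plan import *
s=get_state();print('t',s['time'],np.round(s['position'],4),'F',np.round(s['ft_force'],1),'w',s['grip_width'])
BOX['scene']=(150,150,250,235);BOX['side']=(262,125,355,220)
for n in BOX:
    try:
        m=yellow(get_image(n))
        if n=='scene': m[205:,235:]=0
        c,st,_=blob(m,BOX[n]);g=onz(get_calibration(n),*c,.152);v=g[:2]-HUB
        print(n,st,'grip',g.round(4),'r',np.hypot(*v).round(4),'wheel deg',((-86.5-np.degrees(np.arctan2(v[1],v[0])))%360).round(1))
    except Exception as e: print(n,'no grip',e)
E
python3 chk.py; python3 plan.py .544 -.1724 32 40 48 56 64 72 80 88 96 104 112 120 128 136 144
```

```text
t 3.35 [ 0.5423 -0.1738  0.1407] F [ 0.8  0.2 -0.4] w 0.005076310804243787
scene [165 161  28  14  63] grip [ 0.4152 -0.0927  0.152 ] r 0.1305 wheel deg 96.9
side [327 155   9  22 148] grip [ 0.5177 -0.1655  0.152 ] r 0.0707 wheel deg 26.6
32.0 [-0.04 -0.  ]
40.0 [-0.08  0.  ]
48.0 [-0.125  0.015]
56.0 [-0.17   0.035]
64.0 [-0.215  0.06 ]
cmd [ 0.501  -0.1604]
72.0 [-0.04  0.04]
80.0 [-0.075  0.085]
88.0 [-0.105  0.13 ]
96.0 [-0.125  0.175]
104.0 [-0.14  0.22]
cmd [ 0.473  -0.1164]
112.0 [-0.005  0.045]
120.0 [-0.01   0.095]
128.0 [-0.005  0.15 ]
136.0 [0.015 0.2  ]
144.0 [0.04  0.255]
cmd [ 0.481  -0.0654]
```

```bash
python3 -m crank '[[0,-0.04,0,0,0],[0,-0.08,0,0,0],[0,-0.125,0.015,0,0],[0,-0.17,0.035,0,0],[0,-0.215,0.06,0,0]]'; python3 -m crank '[[0,-0.04,0.04,0,0],[0,-0.075,0.085,0,0],[0,-0.105,0.13,0,0],[0,-0.125,0.175,0,0],[0,-0.14,0.22,0,0]]'; python3 chk.py
```

```text
time: 4.08
position: [0.4995, -0.1614, 0.1405]
tool_rot: [3.14, 0.082, -0.002]
ft_force: [1.2, -2.7, 0.5]
grip_width: 0.004
grip_force: 1.8
time: 4.7
position: [0.4726, -0.1162, 0.1406]
tool_rot: [3.14, 0.083, -0.0]
ft_force: [0.7, -3.8, -0.6]
grip_width: 0.004
grip_force: 1.8
t 4.7 [ 0.4726 -0.1162  0.1406] F [ 0.7 -3.8 -0.6] w 0.004176645464593615
scene [189 164   9  27 214] grip [ 0.4782 -0.0922  0.152 ] r 0.0678 wheel deg 100.6
side [326 173  11  20 166] grip [ 0.4695 -0.0845  0.152 ] r 0.0777 wheel deg 105.4
```

```bash
python3 -m crank '[[0,-0.005,0.045,0,0],[0,-0.01,0.095,0,0],[0,-0.005,0.15,0,0],[0,0.015,0.2,0,0],[0,0.04,0.255,0,0]]'; python3 chk.py;  python3 plan.py .481 -.0654 152 160 168 176 184 192 200 208 216 224 232 240 248 256 264
```

```text
time: 5.42
position: [0.4805, -0.0648, 0.1404]
tool_rot: [-3.14, -0.083, 0.002]
ft_force: [-2.9, -2.8, 0.8]
grip_width: 0.008
grip_force: 1.8
t 5.425 [ 0.4805 -0.0648  0.1404] F [-2.9 -2.8  0.8] w 0.007552176107067955
scene [210 162  11  26 220] grip [ 0.5015 -0.0473  0.152 ] r 0.069 wheel deg 143.9
side [306 178  11  19 148] grip [ 0.4926 -0.0325  0.152 ] r 0.0862 wheel deg 145.6
152.0 [0.04 0.05]
160.0 [0.08 0.09]
168.0 [0.125 0.12 ]
176.0 [0.17  0.145]
184.0 [0.215 0.165]
cmd [ 0.524  -0.0324]
192.0 [0.045 0.01 ]
200.0 [0.09 0.02]
208.0 [0.135 0.02 ]
216.0 [0.175 0.02 ]
224.0 [0.22 0.01]
cmd [ 0.568  -0.0304]
232.0 [ 0.045 -0.015]
240.0 [ 0.09  -0.035]
248.0 [ 0.13 -0.07]
256.0 [ 0.17  -0.115]
264.0 [ 0.2  -0.16]
cmd [ 0.608  -0.0624]
```

```bash
python3 -m crank '[[0,0.04,0.05,0,0],[0,0.08,0.09,0,0],[0,0.125,0.12,0,0],[0,0.17,0.145,0,0],[0,0.215,0.165,0,0]]'; python3 -m crank '[[0,0.045,0.01,0,0],[0,0.09,0.02,0,0],[0,0.135,0.02,0,0],[0,0.175,0.02,0,0],[0,0.22,0.01,0,0]]'; python3 chk.py
```

```text
time: 6.15
position: [0.5242, -0.032, 0.1403]
tool_rot: [-3.14, -0.084, 0.001]
ft_force: [-2.8, -1.4, 0.2]
grip_width: 0.009
grip_force: 2.2
time: 6.78
position: [0.5685, -0.0299, 0.1405]
tool_rot: [-3.139, -0.084, -0.001]
ft_force: [-2.7, 1.6, -1.3]
grip_width: 0.007
grip_force: 1.7
t 6.775 [ 0.5685 -0.0299  0.1405] F [-2.7  1.6 -1.3] w 0.00745222107016213
scene [234 175  12  29 272] grip [ 0.5881 -0.0481  0.152 ] r 0.0676 wheel deg 222.6
side [352 185   3   3   8] grip [ 0.42   -0.1083  0.152 ] r 0.1257 wheel deg 89.9
```

```bash
python3 -m crank '[[0,0.045,-0.015,0,0],[0,0.09,-0.035,0,0],[0,0.13,-0.07,0,0],[0,0.17,-0.115,0,0],[0,0.2,-0.16,0,0]]'; python3 chk.py;  python3 plan.py .608 -.0624 272 280 288 296 304 311 318 325 331 336 339 342 345 348 350
```

```text
time: 7.5
position: [0.6087, -0.0639, 0.1408]
tool_rot: [3.14, 0.082, 0.001]
ft_force: [0.4, 4.1, 1.6]
grip_width: 0.003
grip_force: 1.8
t 7.5 [ 0.6087 -0.0639  0.1408] F [0.4 4.1 1.6] w 0.0027897828018338825
scene [226 185  13  30 290] grip [ 0.6068 -0.0853  0.152 ] r 0.0632 wheel deg 259.6
side [284 154   8  22  69] grip [ 0.5969 -0.082   0.152 ] r 0.0547 wheel deg 253.7
272.0 [ 0.025 -0.045]
280.0 [ 0.04 -0.09]
288.0 [ 0.055 -0.135]
296.0 [ 0.06 -0.18]
304.0 [ 0.055 -0.235]
cmd [ 0.619  -0.1094]
311.0 [-0.005 -0.045]
318.0 [-0.025 -0.09 ]
325.0 [-0.05 -0.14]
331.0 [-0.08  -0.175]
336.0 [-0.105 -0.2  ]
cmd [ 0.598  -0.1494]
339.0 [-0.015 -0.015]
342.0 [-0.03 -0.03]
345.0 [-0.045 -0.04 ]
348.0 [-0.065 -0.055]
350.0 [-0.075 -0.06 ]
cmd [ 0.583  -0.1614]
```

```bash
python3 -m crank '[[0,0.025,-0.045,0,0],[0,0.04,-0.09,0,0],[0,0.055,-0.135,0,0],[0,0.06,-0.18,0,0],[0,0.055,-0.235,0,0]]'; python3 chk.py; python3 -m crank '[[0,-0.005,-0.045,0,0],[0,-0.025,-0.09,0,0],[0,-0.05,-0.14,0,0],[0,-0.08,-0.175,0,0],[0,-0.105,-0.2,0,0]]'; python3 chk.py
```

```text
time: 8.22
position: [0.6194, -0.1105, 0.1407]
tool_rot: [3.14, 0.084, 0.002]
ft_force: [1.0, 3.2, 1.0]
grip_width: 0.007
grip_force: 1.8
t 8.225 [ 0.6194 -0.1105  0.1407] F [1.  3.2 1. ] w 0.0067576062851942955
scene [206 191  14  31 344] grip [ 0.6034 -0.1322  0.152 ] r 0.0661 wheel deg 302.2
side [296 150   8  21 141] grip [ 0.5997 -0.1355  0.152 ] r 0.0645 wheel deg 306.4
time: 8.95
position: [0.5974, -0.1514, 0.1407]
tool_rot: [3.14, 0.081, 0.001]
ft_force: [3.4, -0.0, -2.3]
grip_width: 0.009
grip_force: 1.9
t 8.95 [ 0.5974 -0.1514  0.1407] F [ 3.4 -0.  -2.3] w 0.008577354572183364
scene [186 193  14  28 230] grip [ 0.5784 -0.1635  0.152 ] r 0.0711 wheel deg 336.0
side [310 150   8  21 144] grip [ 0.5724 -0.1617  0.152 ] r 0.0668 wheel deg 339.8
```

```bash
python3 -m crank '[[0,-0.015,-0.015,0,0],[0,-0.03,-0.03,0,0],[0,-0.045,-0.04,0,0],[0,-0.065,-0.055,0,0],[0,-0.075,-0.06,0,0]]'; cat >> chk.py <<'E'
m=yellow(get_image('side'));c,st,_=blob(m,BOX['side']);print('side px',c.round(2),'start 322.2 161.2')
g=onz(get_calibration('side'),322.2,161.2,.152);v=g[:2]-HUB;print('start by side',(-86.5-np.degrees(np.arctan2(v[1],v[0]))).round(1))
E
python3 chk.py; python3 plan.py .583 -.1614 351 352 353 354 355 356 357 358 359 360
```

```text
time: 9.68
position: [0.5826, -0.1627, 0.1407]
tool_rot: [3.14, 0.082, 0.0]
ft_force: [3.9, -1.5, -0.9]
grip_width: 0.003
grip_force: 1.8
t 9.675 [ 0.5826 -0.1627  0.1407] F [ 3.9 -1.5 -0.9] w 0.0027314888863456408
scene [180 191  13  28 178] grip [ 0.5674 -0.1742  0.152 ] r 0.0769 wheel deg 347.0
side [315 150   8  22 147] grip [ 0.5588 -0.1662  0.152 ] r 0.067 wheel deg 352.1
side px [318.3 160.5] start 322.2 161.2
start by side 0.8
351.0 [-0.005 -0.005]
352.0 [-0.01  -0.005]
353.0 [-0.015 -0.01 ]
354.0 [-0.02  -0.015]
355.0 [-0.03  -0.015]
cmd [ 0.577  -0.1644]
356.0 [-0.005 -0.005]
357.0 [-0.01  -0.005]
358.0 [-0.015 -0.01 ]
359.0 [-0.02 -0.01]
360.0 [-0.025 -0.015]
cmd [ 0.572  -0.1674]
```

```bash
python3 -m crank '[[0,-0.01,-0.005,0,0],[0,-0.02,-0.015,0,0],[0,-0.03,-0.015,0,0],[0,-0.04,-0.025,0,0],[0,-0.04,-0.025,0,0]]'; python3 chk.py
```

```text
time: 10.45
position: [0.5744, -0.1664, 0.1406]
tool_rot: [-3.14, -0.083, 0.001]
ft_force: [1.4, 2.3, 1.7]
grip_width: 0.005
grip_force: 1.2
t 10.45 [ 0.5744 -0.1664  0.1406] F [1.4 2.3 1.7] w 0.0053426659030468785
scene [177 191  12  27 143] grip [ 0.5631 -0.1787  0.152 ] r 0.0802 wheel deg 350.8
side [318 151   8  22 146] grip [ 0.5506 -0.1681  0.152 ] r 0.0678 wheel deg 359.2
side px [321.21 161.24] start 322.2 161.2
start by side 0.8
```

```bash
python3 -m crank '[[0,-0.008,0,0,0],[0,-0.008,0,0,0],[0,0.04,0.01,0,0],[0,0.12,0.02,0,0],[0,0.15,0.02,0,0]]'; python3 -m crank '[[0,0,0,0.2,0],[0,0,0,0.45,0],[0,0,0,0.7,0],[0,0,0,0.8,0],[0,0,0,0.8,0]]'; sed -i "s/m\[205:,235:\]=0/m[:,205:]=0/" chk.py; python3 chk.py; python3 -c "
from h import *
a=get_image('scene')[130:330,100:360];cv2.imwrite('pics/e.png',cv2.resize(a,None,fx=3,fy=3)[:,:,::-1])
c,s,_=blob(yellow(get_image('scene')),(150,170,210,235));print(c,s,'start 182.3 202.3')"
```

```text
time: 11.22
position: [0.6049, -0.1629, 0.1399]
tool_rot: [-3.14, -0.083, 0.003]
ft_force: [0.2, 0.1, 0.4]
grip_width: 0.007
grip_force: 0.0
time: 11.85
position: [0.6053, -0.1633, 0.3021]
tool_rot: [3.139, 0.082, 0.003]
ft_force: [-0.4, -0.3, -0.0]
grip_width: 0.009
grip_force: 0.0
t 11.85 [ 0.6053 -0.1633  0.3021] F [-0.4 -0.3 -0. ] w 0.008583415384636082
scene [177 187  12  31 320] grip [ 0.5502 -0.1664  0.152 ] r 0.0661 wheel deg 359.4
side [318 151   9  22 140] grip [ 0.5486 -0.1683  0.152 ] r 0.0679 wheel deg 0.9
side px [321.91 161.4 ] start 322.2 161.2
start by side 0.8
[182.72413793 202.01253918] [177 187  12  31 319] start 182.3 202.3
```

View pics/e.png

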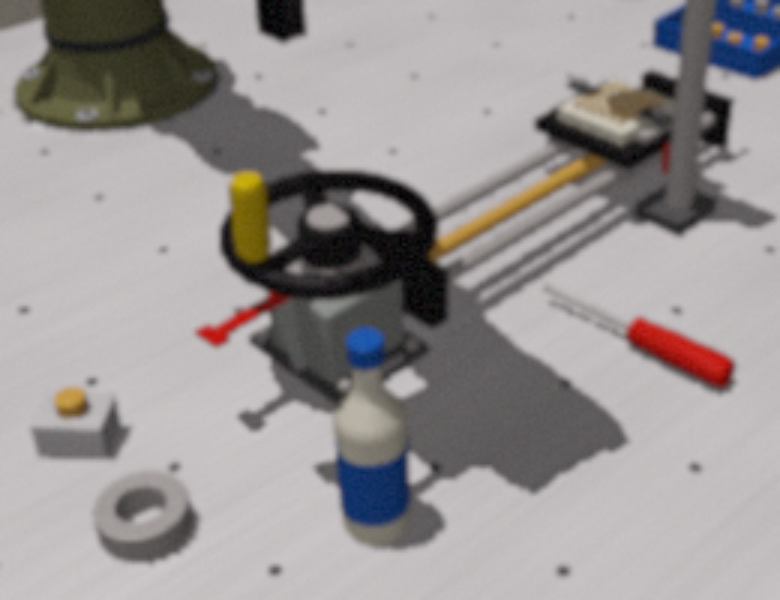

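The final crop shows the handle back at its starting pixels, above the red pointer. The hand is clear and the bottle, ring, block and driver have not moved.

```bash
python3 -c "from bench import *;print(close_job())"
```

```text
the job is handed in; nothing more can be done
None
```

The job is handed in: I pushed the wheel one full clockwise turn, the handle is back over the pointer to within about 1° by the cameras, the hand is clear, and no bystander appears to have moved; the carriage's 10 mm travel was not measured separately, and the verdict was not shown.

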